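# Check the empty cell of the paint-pot tray and fill it with the red pot

### The job

The wooden packing tray has one cell still without a paint pot. First feel that this cell is really empty by touching its bottom, near the middle, with the closed, empty fingertips for a moment; then take the red-lidded pot from the table and set it down gently, not dropped, upright on the bottom of that cell and let go.

Things in the scene. Friction and masses are not known exactly. Their poses are not given: they have to be found in the camera images.
- red_pot_mid (a point): Middle (half-way up, 28 mm above its underside) of the loose closed paint pot with the red lid and red band: an upright round cylinder 40 mm in diameter and 56 mm tall, about 80 g, standing on the table. Grip it from above with the pads 40 to 45 mm above its underside, so that the fingertips stay above the tray's 22 mm walls when it is set down. Similar pots with blue and yellow lids stand loose on the table, at least 90 mm away from centre to centre: not wanted.
- empty_cell (a point): Centre of the bottom of the tray's one empty cell, on the grey felt dot 52 mm across, 4 mm above the table. The cell is 76 x 76 mm inside, its walls rise 18 mm above the bottom. The bottom is rigid: touch it with a force stop. The other five cells each have a pot of the same size (blue, green, yellow, white or black lid) standing loose at the middle, 80 mm from centre to centre to the next cell's.
- tray: Fixed shallow plywood tray, 164 mm along its x, 244 mm along its y, 22 mm high; origin at the centre of its underside, z up. Two cells along x (centres at x = -40 and +40 mm) by three along y (centres at y = -80, 0 and +80 mm); walls 4 mm thick, along the tray's axes. Gripping with the fingers closing along the tray's x or y keeps them squarely in the gaps, 60 mm from the cell's centre to the next pot's side; opening the fingers to only 60 mm over the pot leaves ample room.
Mind the look-alikes: they are no part of the job. There is more than one size of the part that bears red_pot_mid; the job needs the smallest.

How it is judged:
By the outcome, as a careful person would: the job done as asked, in the order asked, and still so for the second after the job is handed in, with the robot touching nothing.
It also fails if it takes over 58 s, if anything falls off the work surface, if the arm or the gripper's body presses on something with over 40 N, if the wrist force passes 120 N, or if a joint passes its speed limit or range.

### The arm

A 6-joint arm with a two-finger parallel gripper is mounted at the origin on the work surface. World frame = base frame: x ahead of the robot, y to its left, z up, the work surface at z = 0. Lengths are in m, angles in rad, forces in N, time in s.
With the tool pointing down it reaches from about 0.325 to 0.875 m from the base axis. Payload 4.4 kg.
Tool frame: the origin (TCP) lies on the mounting face of the last link; the fingertips stand 173 mm ahead of it and the grasp point (between the pads) lies 155 mm ahead of it (tcp_to_tips is the distance from the TCP to the fingertips, in m); z points along the fingers, x is the direction in which the jaws open and shut, and the axes are right-handed (so a half turn about z gives the same grasp; the last joint's range is limited). The gripper opens to 85 mm and grips with 20 to 120 N. Pads are 22 mm wide; open, the fingers measure 114 mm over their backs; the gripper's body (76 mm by 85 mm) begins 54 mm behind the grasp point. The pads swing forward as they close: fully open they stand 13 mm farther back than shut.
Start: joints at [-1.292, 0.207, 1.542, -0, 1.393, -0.15], TCP at [0.24, -0.523, 0.405] pointing down, gripper open.
Joint ranges: [-2.73, 2.73], [-0.86, 2.22], [0.23, 2.46], [-1.11, 4.25], [0.08, 2.63], [-2.82, 2.82]. Speed limits (rad/s): [2.79, 2.79, 3.14, 3.14, 3.14, 3.14].

### API

Orientations are given as a rotation vector (axis times angle).
In Python, from cell import * gives the robot as it stands.
- The arm moves only by the tool drive_tool, never from a script. Its argument "deltas" is a list that holds one entry, the list of rows, each a list of 7 numbers: the turn, a rotation vector about the world's x, y, z in degrees, then the shift along the world's x, y, z in m, then the closure in counts, from 0 (fully open) to 255 (shut). A call has 1 to 12 rows; each row is the pose to reach, as a shift and turn from the pose measured when the call began; what a row does not reach only later rows make up. A row lasts 1/12 s, in which the tool goes at most 41.7 mm and 7.16 degrees, less where a joint would pass 70% of its speed; a pose out of reach is approached as far as the arm can. A call with a gripper value outside its range is refused whole. The fingers move at their own pace and stop on an object; "newtons" is the grip in N (left out, the last holds). Time passes only in rows, so rows that repeat a pose let the fingers close. It gives the time, the measured TCP pose, the force and the opening at its end, in the units of the state.
- state(): the state, without advancing time (a new reading comes with each control period).
- grab_frame(name): name is "scene" or "top" or "wrist"; returns a dict with "frame" (384x512x3 uint8, red, green, blue), "depth" (384x512 float32, m along the optical axis (not along the pixel's ray), 0 where there is no reading), "fx", "fy", "cx", "cy" (pixels), "extrinsics" (4x4, takes a point from camera to world coordinates). Camera axes: x right, y up, looking along -z (the intrinsics and any distortion apply to the point x, -y, -z); pixel columns grow to the right and rows downward; lengths in m; the calibration is good to about 2 mm. A picture is of the moment at which its call begins.
- job_done(): hands the job in, once; it reports no verdict.
Trained networks look in a picture, given as the dict that the camera call returned (one of the last four; its "shot" number tells which), for a name from the list of things; names that differ only in an ending like _2 or _b are one class to them, and where a whole thing is asked for, a point or a joint stands for the part that bears it (a point fixed in the world has none). Each returns a list of dicts, best first, with "conf" (0 to 1); they miss things now and then, are a little off and sometimes report something else, mostly with a low value. They report only what shows in the picture. A call takes as long as a camera call. They do not tell look-alikes from the thing itself.
- boxes_of(picture, query): "xyz" ([x, y, z] in m, in world coordinates, good to about 4 mm: the middle of the surface that is visible of it).
The state is a dict: "t": time; "joint_positions": joint angles; "qd": joint speeds; "joint_efforts": joint torques, N m; "tool_pos": TCP position; "ee_rot": TCP orientation; "force": force on the tool from outside, world axes, zero at the start; "wrist_torque": the same for the moment, N m; "gripper_width": finger opening in m.
Only numpy, scipy, OpenCV 4.12 (cv2) and the standard library are available. Lean on these libraries where they do the work, as an engineer would, in place of code of your own. Each camera call takes 0.05 s, during which the arm holds its last target.

## Working session

There is one attempt and no reset: what is moved stays moved. The work goes in short steps, Python scripts to look and compute and a tool call to move; the robot and the scene stay as the last step left them, time stands still between calls to the robot, and variables do not carry over. Pictures are saved under pics/ and viewed, and the job is handed in when it is done.

Besides the shell and the picture viewer there is one more tool, called after "Call:" as name(argument=value, ...), one argument or row to a line, values as JSON. drive_tool: Moves the arm, as the interface text tells. Its arguments: {"type":"object","properties":{"deltas":{"type":"array"},"newtons":{"type":"number"}},"required":["deltas"]}

```bash
mkdir -p pics; ls
python3 - <<'E'
from cell import *
import cv2,pickle
s=state();print(s['t'],s['tool_pos'],s['ee_rot'],s['force'],s['gripper_width'])
for n in ("top","scene"):
    p=grab_frame(n);cv2.imwrite(f"pics/{n}1.png",p["frame"][:,:,::-1]);pickle.dump(p,open(n+"1.pkl","wb"))
    for q in ("red_pot_mid","empty_cell","tray"):
        for d in boxes_of(p,q)[:8]: print(n,q,d)
    print(p["extrinsics"].round(3).tolist(),p["fx"])
E
```

```text
pics
0.0 [ 0.23948144 -0.52234516  0.40346853] [-2.64271185  1.69575757  0.00280811] [-0.16311036 -0.3461222  -0.02056234] 0.0849259193760944
top red_pot_mid {'xyz': [0.6088, -0.1761, 0.0574], 'conf': 0.76}
top red_pot_mid {'xyz': [0.6882, -0.1438, 0.0726], 'conf': 0.67}
top empty_cell {'xyz': [0.5714, 0.2147, 0.0035], 'conf': 0.78}
top tray {'xyz': [0.5279, 0.129, 0.0031], 'conf': 0.75}
[[0.056, 0.975, -0.217, 0.415], [-0.998, 0.055, -0.009, -0.063], [0.003, 0.217, 0.976, 0.793], [0.0, 0.0, 0.0, 1.0]] 363.8094556367913
scene red_pot_mid {'xyz': [0.579, -0.0985, 0.0585], 'conf': 0.84}
scene red_pot_mid {'xyz': [0.717, -0.1401, 0.0622], 'conf': 0.71}
scene red_pot_mid {'xyz': [0.624, -0.1812, 0.0497], 'conf': 0.59}
scene empty_cell {'xyz': [0.5683, 0.2153, 0.001], 'conf': 0.53}
scene tray {'xyz': [0.5594, 0.1434, 0.0078], 'conf': 0.89}
[[0.017, -0.622, 0.783, 1.071], [1.0, 0.011, -0.014, -0.086], [0.0, 0.783, 0.622, 0.453], [0.0, 0.0, 0.0, 1.0]] 386.2483123158388
```

View pics/top1.png

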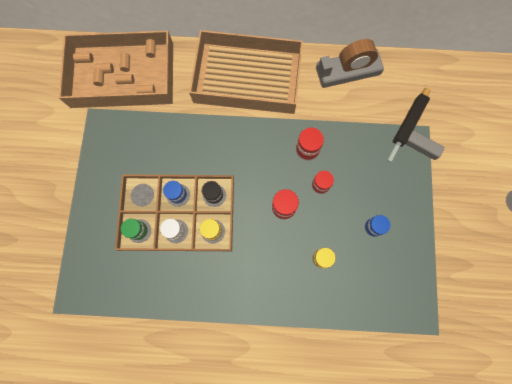

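View pics/scene1.png

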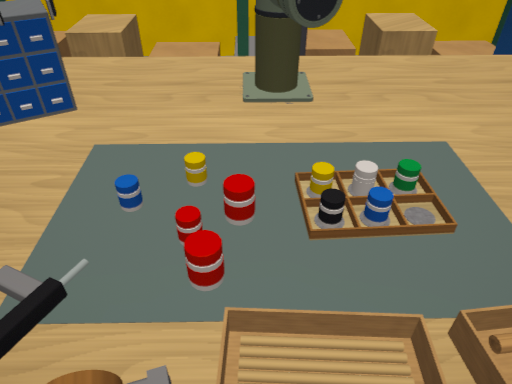

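Red-lidded candidates in the top view are (310,143) large, (285,203) large and (323,181) small. The small one matches the blue and yellow 40 mm pots, so I'll confirm it in a crop and measure it.

```bash
cat > h.py <<'E'
import numpy as np,cv2
def cloud(p):
    d=p["depth"];v,u=np.mgrid[:d.shape[0],:d.shape[1]]
    P=np.stack([(u-p["cx"])/p["fx"]*d,-(v-p["cy"])/p["fy"]*d,-d],-1)
    E=p["extrinsics"];return P@E[:3,:3].T+E[:3,3]
E
python3 - <<'E'
import pickle
from h import *
T=pickle.load(open("top1.pkl","rb"));S=pickle.load(open("scene1.pkl","rb"))
print({k:T[k] for k in T if k not in("frame","depth","extrinsics")})
a=cv2.resize(T["frame"][110:280,100:400],None,fx=2.6,fy=2.6,interpolation=cv2.INTER_CUBIC)
cv2.imwrite("pics/crop.png",a[:,:,::-1])
for n,p in(("top",T),("scene",S)):
    W=cloud(p);hsv=cv2.cvtColor(p["frame"],cv2.COLOR_RGB2HSV)
    m=(((hsv[...,0]<6)|(hsv[...,0]>174))&(hsv[...,1]>180)&(p["depth"]>0)).astype(np.uint8)
    k,L,st,c=cv2.connectedComponentsWithStats(m)
    for i in range(1,k):
        if st[i,4]<80: continue
        q=W[L==i];z=np.percentile(q[:,2],97);t=q[q[:,2]>z-.006]
        (cc,r)=cv2.minEnclosingCircle(t[:,:2].astype(np.float32)*1000)
        print(n,c[i].round(),st[i,4],"z",z.round(4),"ctr",np.round(cc,1),"r",round(r,1),"mean",t.mean(0).round(4))
    # tray walls: points 15..28mm high in y>0
    sel=(W[...,2]>.014)&(W[...,2]<.03)&(W[...,1]>-.05)&(W[...,1]<.33)&(W[...,0]>.38)&(W[...,0]<.7)&(hsv[...,0]<25)&(hsv[...,1]>60)&(p["depth"]>0)
    t=W[sel][:,:2].astype(np.float32)*1000
    print(n,"tray",len(t),cv2.minAreaRect(t), np.percentile(W[sel][:,2],50))
    g=(np.abs(W[...,2]-.004)<.008)&(np.hypot(W[...,0]-.57,W[...,1]-.215)<.045)&(hsv[...,1]<50)
    t=W[g]; print(n,"felt",len(t),t.mean(0),cv2.minEnclosingCircle(t[:,:2].astype(np.float32)*1000))
    b=W[(hsv[...,0]>75)&(hsv[...,0]<100)&(W[...,0]>.35)&(W[...,0]<.65)&(p["depth"]>0)&(abs(W[...,1])<.3)]
    print("mat z",np.median(b[:,2]))
E
```

```text
{'fx': 363.8094556367913, 'fy': 363.8094556367913, 'cx': 264.5989718831669, 'cy': 191.4939492515816, 'shot': 1}
top [311. 139.] 410 z 0.0762 ctr [ 693.6 -145.8] r 25.1 mean [ 0.6932 -0.1459  0.0739]
top [324. 179.] 217 z 0.0582 ctr [ 612.3 -177.9] r 18.4 mean [ 0.6123 -0.1783  0.0559]
top [288. 195.] 107 z 0.0766 ctr [ 564.  -101.4] r 21.7 mean [ 0.5706 -0.104   0.074 ]
top tray 1567 ((532.4561767578125, 134.4554443359375), (164.3330841064453, 244.80442810058594), 2.683148145675659) 0.021489753302305847
top felt 395 [0.56823637 0.21586103 0.00460852] ((568.1346435546875, 216.31541442871094), 25.739437103271484)
mat z 0.004645111093724785
scene [238. 187.] 689 z 0.0734 ctr [561.3 -99.4] r 26.2 mean [ 0.5637 -0.0989  0.072 ]
scene [239. 212.] 354 z 0.0401 ctr [569.5 -99.8] r 24.7 mean [ 0.5814 -0.0977  0.0375]
scene [188. 216.] 449 z 0.0557 ctr [ 616.7 -178.3] r 20.2 mean [ 0.6181 -0.1781  0.0541]
scene [201. 246.] 1174 z 0.0736 ctr [ 697.4 -147.1] r 26.5 mean [ 0.6999 -0.1464  0.0722]
scene [206. 276.] 452 z 0.04 ctr [ 705.6 -146.1] r 24.7 mean [ 0.7182 -0.1427  0.0375]
scene tray 2079 ((535.4759521484375, 134.40797424316406), (167.56082153320312, 245.0107879638672), 2.5738823413848877) 0.01957099706835297
scene felt 415 [0.5703597  0.21551615 0.00298022] ((580.23095703125, 215.5996551513672), 34.93669128417969)
mat z -0.00047776300277665995
```

View pics/crop.png

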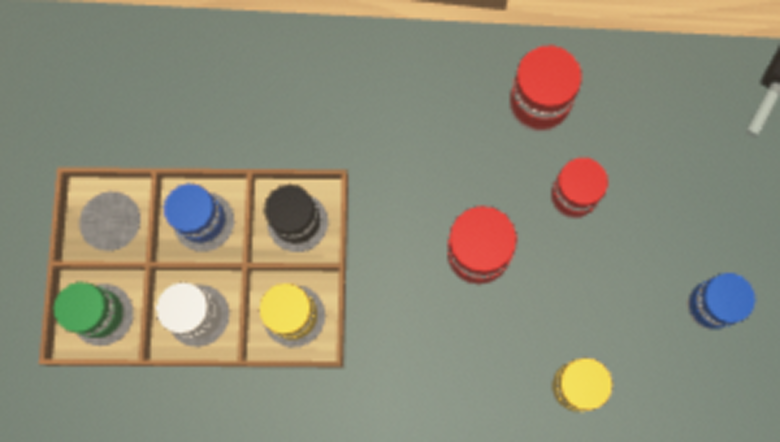

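The wanted pot is the small red one at about (0.614, -0.178). It is 40 mm wide with its top at 56 mm. The empty cell is centred at (0.569, 0.216), and the tray yaw is about 2.6°. Next I'll close the fingers and move above the cell.

Call:
drive_tool(
  deltas=[
    [[0,0,-2,0.01,0.02,0,255],[0,0,-4,0.02,0.05,0,255],[0,0,-6,0.035,0.08,0,255],[0,0,-8,0.05,0.115,0,255],[0,0,-10,0.066,0.15,0,255],[0,0,-12,0.082,0.185,0,255],[0,0,-14,0.098,0.22,0,255],[0,0,-16,0.114,0.255,0,255],[0,0,-18,0.13,0.29,0,255],[0,0,-20,0.146,0.325,0,255],[0,0,-21,0.161,0.36,0,255],[0,0,-22,0.177,0.395,0,255]],
  ],
  newtons=30,
)

```text
t: 1.4
tool_pos: [0.4168, -0.1258, 0.4049]
ee_rot: [-2.27, 2.171, -0.001]
force: [1.0, -0.7, -0.2]
gripper_width: -0.0003
```

Call:
drive_tool(
  deltas=[
    [[0,0,0,0.015,0.034,0,255],[0,0,0,0.03,0.068,-0.01,255],[0,0,0,0.046,0.102,-0.02,255],[0,0,0,0.061,0.137,-0.035,255],[0,0,0,0.076,0.171,-0.05,255],[0,0,0,0.091,0.205,-0.065,255],[0,0,0,0.106,0.239,-0.08,255],[0,0,0,0.122,0.273,-0.095,255],[0,0,0,0.135,0.304,-0.11,255],[0,0,0,0.145,0.326,-0.125,255],[0,0,0,0.152,0.342,-0.14,255],[0,0,0,0.152,0.342,-0.15,255]],
  ],
)

```text
t: 2.4
tool_pos: [0.5692, 0.2192, 0.2534]
ee_rot: [-2.273, 2.167, -0.0]
force: [0.0, 0.6, 0.4]
gripper_width: 0.0003
```

Run:
```python
from cell import *
import cv2,pickle
p=grab_frame("wrist");cv2.imwrite("pics/w1.png",p["frame"][:,:,::-1]);pickle.dump(p,open("w1.pkl","wb"))
s=state();print(s['t'],s['tool_pos'],s['ee_rot'],s['force'])
from h import *
W=cloud(p);hsv=cv2.cvtColor(p["frame"],cv2.COLOR_RGB2HSV)
g=(np.abs(W[...,2]-.004)<.008)&(np.hypot(W[...,0]-.57,W[...,1]-.215)<.045)&(hsv[...,1]<50)
t=W[g]; print("felt",len(t),t.mean(0),cv2.minEnclosingCircle(t[:,:2].astype(np.float32)*1000))
print(boxes_of(p,"empty_cell"))
```

```text
2.45 [0.56779828 0.21731357 0.25124486] [ 2.27067288 -2.16573268 -0.00279759] [-0.53562723 -0.3028384  -0.72483915]
felt 2875 [0.5720635  0.21488797 0.00425271] ((579.85791015625, 215.4061279296875), 36.0673713684082)
[{'xyz': [0.5676, 0.2152, 0.0058], 'conf': 0.88}]
```

View pics/w1.png

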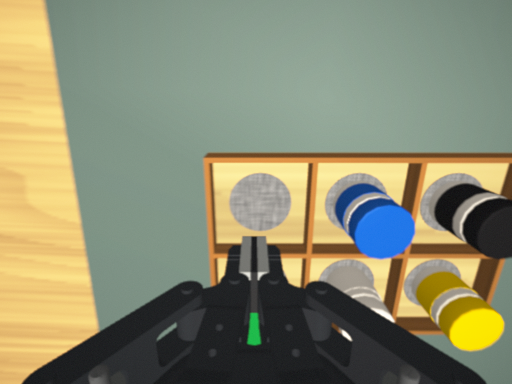

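The wrist view shows the bare felt dot at (260,202), right where I measured it. I'll descend to just above the bottom, then go slowly.

Call:
drive_tool(
  deltas=[
    [[0,0,0,0.001,-0.001,-0.015,255],[0,0,0,0.001,-0.002,-0.03,255],[0,0,0,0.001,-0.002,-0.045,255],[0,0,0,0.001,-0.002,-0.057,255],[0,0,0,0.001,-0.002,-0.065,255],[0,0,0,0.001,-0.002,-0.067,255],[0,0,0,0.001,-0.002,-0.067,255]],
  ],
)

```text
t: 3.08
tool_pos: [0.5685, 0.2137, 0.185]
ee_rot: [2.268, -2.167, -0.003]
force: [0.0, -0.3, -0.8]
gripper_width: 0.0
```

Call:
drive_tool(
  deltas=[
    [[0,0,0,0,0,-0.002,255],[0,0,0,0,0,-0.004,255],[0,0,0,0,0,-0.005,255],[0,0,0,0,0,-0.006,255]],
  ],
)

```text
t: 3.42
tool_pos: [0.5687, 0.2138, 0.1795]
ee_rot: [2.268, -2.167, -0.003]
force: [-0.3, -0.1, -0.2]
gripper_width: -0.0001
```

Call:
drive_tool(
  deltas=[
    [[0,0,0,0,0,-0.001,255],[0,0,0,0,0,-0.0015,255]],
  ],
)

```text
t: 3.58
tool_pos: [0.5688, 0.2139, 0.1781]
ee_rot: [2.269, -2.167, -0.002]
force: [0.7, -0.4, 0.3]
gripper_width: 0.0003
```

Call:
drive_tool(
  deltas=[
    [[0,0,0,0,0,-0.0007,255],[0,0,0,0,0,-0.001,255]],
  ],
)

```text
t: 3.75
tool_pos: [0.5688, 0.214, 0.1775]
ee_rot: [2.269, -2.167, -0.002]
force: [-1.7, -0.5, 5.2]
gripper_width: 0.0001
```

Contact: 5.2 N at z = 0.1775, about where the bottom should be. I'll hold it briefly with slightly more pressure.

Call:
drive_tool(
  deltas=[
    [[0,0,0,0,0,-0.0005,255],[0,0,0,0,0,-0.0005,255],[0,0,0,0,0,-0.0005,255],[0,0,0,0,0,-0.0005,255]],
  ],
)

```text
t: 4.08
tool_pos: [0.5689, 0.214, 0.1775]
ee_rot: [2.269, -2.167, -0.002]
force: [-2.6, -1.0, 5.5]
gripper_width: -0.0001
```

Call:
drive_tool(
  deltas=[
    [[0,0,0,0,0,0.02,255],[0,0,0,0,0,0.05,255],[0,0,0,0,0,0.085,255],[0,0,0,0,0,0.115,255],[0,0,0,0.002,-0.02,0.125,255],[0,0,0,0.006,-0.055,0.125,255],[0,0,0,0.011,-0.092,0.125,255],[0,0,0,0.015,-0.13,0.125,200],[0,0,0,0.02,-0.167,0.125,150],[0,0,0,0.025,-0.205,0.125,75],[0,0,0,0.029,-0.242,0.125,75],[0,0,0,0.033,-0.275,0.125,75]],
  ],
)

```text
t: 5.08
tool_pos: [0.6018, -0.0633, 0.3022]
ee_rot: [2.268, -2.168, -0.001]
force: [0.7, 0.9, -0.0]
gripper_width: 0.0598
```

Run:
```python
from cell import *
import cv2,pickle
s=state();print(s['t'],s['tool_pos'],s['ee_rot'],s['force'],s['gripper_width'])
p=grab_frame("wrist");cv2.imwrite("pics/w2.png",p["frame"][:,:,::-1])
from h import *
W=cloud(p);hsv=cv2.cvtColor(p["frame"],cv2.COLOR_RGB2HSV)
m=(((hsv[...,0]<6)|(hsv[...,0]>174))&(hsv[...,1]>180)&(p["depth"]>0)).astype(np.uint8)
k,L,st,c=cv2.connectedComponentsWithStats(m)
for i in range(1,k):
    if st[i,4]<80: continue
    q=W[L==i];z=np.percentile(q[:,2],97);t=q[q[:,2]>z-.006]
    (cc,r)=cv2.minEnclosingCircle(t[:,:2].astype(np.float32)*1000)
    print(c[i].round(),st[i,4],"z",z.round(4),"ctr",np.round(cc,1),"r",round(r,1),"mean",t.mean(0).round(4))
```

```text
5.0833 [ 0.60180545 -0.06331738  0.30218089] [ 2.26793086e+00 -2.16800364e+00 -1.38389512e-03] [ 0.74363885  0.932617   -0.02942592] 0.05984314217370222
[392.  83.] 4808 z 0.075 ctr [ 694.5 -147.8] r 25.7 mean [ 0.6953 -0.1486  0.0737]
[376. 166.] 128 z 0.0319 ctr [ 626.  -171.1] r 12.5 mean [ 0.6286 -0.1687  0.0295]
[400. 192.] 1617 z 0.057 ctr [ 613.7 -180. ] r 19.8 mean [ 0.6151 -0.1802  0.0558]
[290. 213.] 320 z 0.0419 ctr [579.2 -94.7] r 14.0 mean [ 0.582  -0.0918  0.0393]
[293. 255.] 1903 z 0.075 ctr [572.9 -99.9] r 40.4 mean [ 0.5624 -0.0963  0.0747]
```

View pics/w2.png

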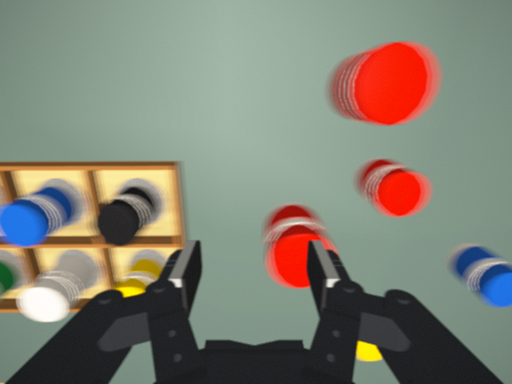

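The small red pot is at (400,192). The picture is motion-blurred, but the position agrees. I'll move above it, settle and re-measure.

Call:
drive_tool(
  deltas=[
    [[0,0,0,0.004,-0.035,0,75],[0,0,0,0.008,-0.07,0,75],[0,0,0,0.012,-0.1,0,75],[0,0,0,0.012,-0.115,0,75],[0,0,0,0.012,-0.115,-0.01,75],[0,0,0,0.012,-0.115,-0.02,75],[0,0,0,0.012,-0.115,-0.02,75],[0,0,0,0.012,-0.115,-0.02,75]],
  ],
)

```text
t: 5.8
tool_pos: [0.6138, -0.1815, 0.2802]
ee_rot: [2.263, -2.168, -0.001]
force: [0.7, 0.8, -0.5]
gripper_width: 0.0601
```

Run:
```python
from cell import *
import cv2,pickle
s=state();print(s['t'],s['tool_pos'],s['ee_rot'],s['force'],s['gripper_width'])
p=grab_frame("wrist");cv2.imwrite("pics/w3.png",p["frame"][:,:,::-1])
from h import *
W=cloud(p);hsv=cv2.cvtColor(p["frame"],cv2.COLOR_RGB2HSV)
m=(((hsv[...,0]<6)|(hsv[...,0]>174))&(hsv[...,1]>180)&(p["depth"]>0)).astype(np.uint8)
k,L,st,c=cv2.connectedComponentsWithStats(m)
for i in range(1,k):
    if st[i,4]<80: continue
    q=W[L==i];z=np.percentile(q[:,2],97);t=q[q[:,2]>z-.004]
    (cc,r)=cv2.minEnclosingCircle(t[:,:2].astype(np.float32)*1000)
    print(c[i].round(),st[i,4],"z",z.round(4),"ctr",np.round(cc,1),"r",round(r,1),"mean",t.mean(0).round(4))
```

```text
5.8 [ 0.61384488 -0.18152304  0.28023985] [ 2.26294255e+00 -2.16791520e+00 -1.10610536e-03] [ 0.74127274  0.78130304 -0.51825486] 0.060098542473793634
[201.  93.] 6300 z 0.075 ctr [ 694.8 -147.5] r 25.9 mean [ 0.6957 -0.1477  0.0736]
[250. 178.] 214 z 0.0304 ctr [ 624.4 -178.8] r 16.5 mean [ 0.6305 -0.1765  0.0288]
[250. 210.] 2098 z 0.057 ctr [ 613.3 -178.9] r 19.8 mean [ 0.6144 -0.1792  0.0557]
[165. 232.] 716 z 0.0413 ctr [ 574.7 -102. ] r 19.9 mean [ 0.5809 -0.1056  0.0397]
[135. 269.] 2185 z 0.0753 ctr [ 589.  -107.3] r 47.1 mean [ 0.5705 -0.0963  0.0765]
```

View pics/w3.png

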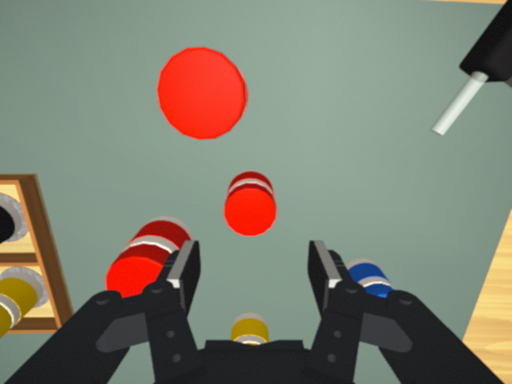

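The pot at (250,210) is centred between the fingers, measured at (0.6135, -0.179). Descending to grip.

Call:
drive_tool(
  deltas=[
    [[0,0,0,0,0.002,-0.015,75],[0,0,0,0,0.002,-0.035,75],[0,0,0,0,0.002,-0.055,75],[0,0,0,0,0.002,-0.07,75],[0,0,0,0,0.002,-0.078,75],[0,0,0,0,0.002,-0.081,75],[0,0,0,0,0.002,-0.081,75]],
  ],
)

```text
t: 6.43
tool_pos: [0.6143, -0.1789, 0.1999]
ee_rot: [2.265, -2.167, 0.001]
force: [-0.2, 0.5, 0.5]
gripper_width: 0.0602
```

Call:
drive_tool(
  deltas=[
    [[0,0,0,0,0,0,110],[0,0,0,0,0,0,130],[0,0,0,0,0,0,160],[0,0,0,0,0,0,200],[0,0,0,0,0,0,200],[0,0,0,0,0,0,200]],
  ],
  newtons=30,
)

```text
t: 6.93
tool_pos: [0.6151, -0.1792, 0.2016]
ee_rot: [2.265, -2.168, 0.005]
force: [0.3, 0.4, 5.3]
gripper_width: 0.0389
```

Call:
drive_tool(
  deltas=[
    [[0,0,0,0,0,0.004,200],[0,0,0,0,0,0.012,200],[0,0,0,0,0,0.03,200],[0,0,0,0,0,0.05,200],[0,0,0,0,0,0.07,200],[0,0,0,0,0,0.085,200],[0,0,0,0,0,0.095,200],[0,0,0,0,0,0.1,200],[0,0,0,0,0,0.1,200]],
  ],
)

```text
t: 7.68
tool_pos: [0.6154, -0.1794, 0.303]
ee_rot: [2.266, -2.168, 0.008]
force: [-0.0, 0.5, -0.5]
gripper_width: 0.0391
```

Run:
```python
from cell import *
import cv2
p=grab_frame("scene");cv2.imwrite("pics/s2.png",p["frame"][:,:,::-1])
q=grab_frame("wrist");cv2.imwrite("pics/w4.png",q["frame"][:,:,::-1])
s=state();print(s['t'],s['tool_pos'],s['ee_rot'],s['force'],s['gripper_width'])
```

```text
7.7833 [ 0.61472929 -0.17901855  0.3007271 ] [ 2.26495015 -2.16750252  0.002714  ] [-0.5978096  -0.47188648 -0.33643185] 0.03907205052601695
```

View pics/s2.png

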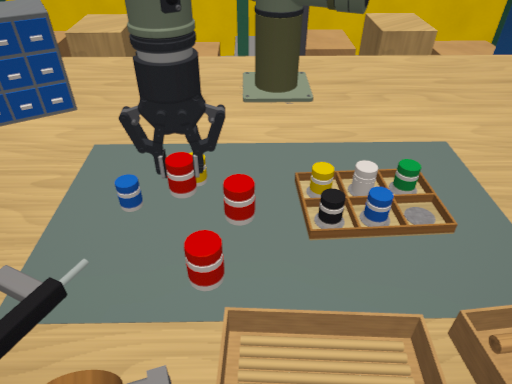

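View pics/w4.png

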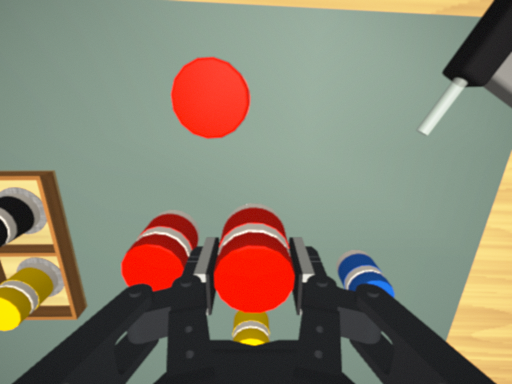

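The small red pot is held upright at (255,280) in the wrist view, and both large pots are undisturbed. I'll carry it over to the cell.

Call:
drive_tool(
  deltas=[
    [[0,0,0,0,0.005,0.01,200],[0,0,0,-0.002,0.02,0.02,200],[0,0,0,-0.005,0.045,0.02,200],[0,0,0,-0.009,0.075,0.02,200],[0,0,0,-0.012,0.105,0.02,200],[0,0,0,-0.016,0.135,0.02,200],[0,0,0,-0.019,0.165,0.02,200],[0,0,0,-0.022,0.195,0.02,200],[0,0,0,-0.026,0.225,0.02,200],[0,0,0,-0.029,0.25,0.02,200],[0,0,0,-0.032,0.275,0.02,200],[0,0,0,-0.034,0.29,0.02,200]],
  ],
)

```text
t: 8.78
tool_pos: [0.5795, 0.1146, 0.3213]
ee_rot: [2.268, -2.165, 0.001]
force: [0.1, -0.8, -1.2]
gripper_width: 0.0392
```

Call:
drive_tool(
  deltas=[
    [[0,0,0,-0.003,0.025,0,200],[0,0,0,-0.006,0.05,0,200],[0,0,0,-0.008,0.075,0,200],[0,0,0,-0.01,0.092,0,200],[0,0,0,-0.01,0.101,-0.01,200],[0,0,0,-0.01,0.101,-0.025,200],[0,0,0,-0.01,0.101,-0.04,200],[0,0,0,-0.01,0.101,-0.055,200],[0,0,0,-0.01,0.101,-0.065,200],[0,0,0,-0.01,0.101,-0.07,200],[0,0,0,-0.01,0.101,-0.07,200],[0,0,0,-0.01,0.101,-0.07,200]],
  ],
)

```text
t: 9.78
tool_pos: [0.5696, 0.2156, 0.2513]
ee_rot: [2.268, -2.165, 0.001]
force: [-0.6, -0.0, -0.7]
gripper_width: 0.0389
```

Run:
```python
from cell import *
import cv2
p=grab_frame("wrist");cv2.imwrite("pics/w5.png",p["frame"][:,:,::-1])
p=grab_frame("scene");cv2.imwrite("pics/s3.png",cv2.resize(p["frame"][100:300,250:500],None,fx=3,fy=3)[:,:,::-1])
for i in range(1):
    s=state();print(s['t'],s['tool_pos'],s['ee_rot'],s['force'],s['gripper_width'])
```

```text
9.8833 [0.57005195 0.21566324 0.25235446] [ 2.26935247 -2.16640865  0.00244087] [-0.57364057 -0.39990572 -0.98743152] 0.038832221403002715
```

View pics/w5.png

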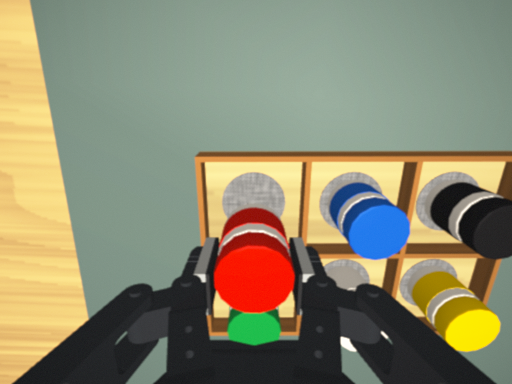

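View pics/s3.png

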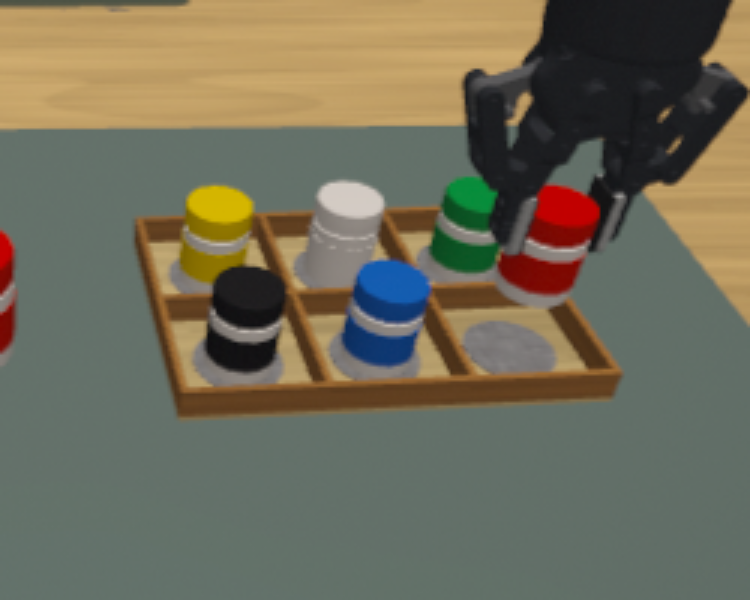

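The pot is over the empty cell, between its walls. I'll lower to just above the bottom, then in small steps.

Call:
drive_tool(
  deltas=[
    [[0,0,0,-0.001,0,-0.008,200],[0,0,0,-0.001,0,-0.018,200],[0,0,0,-0.001,0,-0.028,200],[0,0,0,-0.001,0,-0.035,200],[0,0,0,-0.001,0,-0.039,200],[0,0,0,-0.001,0,-0.041,200],[0,0,0,-0.001,0,-0.042,200],[0,0,0,-0.001,0,-0.042,200]],
  ],
)

```text
t: 10.55
tool_pos: [0.5691, 0.2157, 0.2101]
ee_rot: [2.269, -2.166, 0.002]
force: [0.4, 0.1, -0.0]
gripper_width: 0.0393
```

Call:
drive_tool(
  deltas=[
    [[0,0,0,0,0,-0.001,200],[0,0,0,0,0,-0.002,200],[0,0,0,0,0,-0.002,200]],
  ],
)

```text
t: 10.8
tool_pos: [0.5692, 0.2157, 0.2083]
ee_rot: [2.27, -2.167, 0.003]
force: [-0.2, 0.8, -1.0]
gripper_width: 0.0391
```

Call:
drive_tool(
  deltas=[
    [[0,0,0,0,0,-0.0008,200],[0,0,0,0,0,-0.0015,200],[0,0,0,0,0,-0.0015,200]],
  ],
)

```text
t: 11.05
tool_pos: [0.5692, 0.2157, 0.2068]
ee_rot: [2.269, -2.166, 0.003]
force: [1.0, -0.1, -2.3]
gripper_width: 0.0389
```

Call:
drive_tool(
  deltas=[
    [[0,0,0,0,0,-0.0005,200],[0,0,0,0,0,-0.001,200],[0,0,0,0,0,-0.001,200]],
  ],
)

```text
t: 11.3
tool_pos: [0.5691, 0.2157, 0.2057]
ee_rot: [2.269, -2.166, 0.003]
force: [1.0, 0.5, -1.3]
gripper_width: 0.0392
```

Call:
drive_tool(
  deltas=[
    [[0,0,0,0,0,-0.0005,200],[0,0,0,0,0,-0.0008,200],[0,0,0,0,0,-0.0008,200]],
  ],
)

```text
t: 11.55
tool_pos: [0.5692, 0.2157, 0.2056]
ee_rot: [2.27, -2.166, 0.003]
force: [-1.9, -0.9, 5.0]
gripper_width: 0.039
```

The pot touched down at 5 N and z = 0.2056, as expected. I'll open to about 60 mm and rise straight up.

Call:
drive_tool(
  deltas=[
    [[0,0,0,0,0,0,120],[0,0,0,0,0,0,105],[0,0,0,0,0,0,90],[0,0,0,0,0,0,75],[0,0,0,0,0,0,75],[0,0,0,0,0,0,75]],
  ],
)

```text
t: 12.05
tool_pos: [0.5692, 0.2157, 0.2054]
ee_rot: [2.269, -2.166, 0.003]
force: [0.2, -0.3, 0.5]
gripper_width: 0.0604
```

Call:
drive_tool(
  deltas=[
    [[0,0,0,0,0,0.005,75],[0,0,0,0,0,0.015,75],[0,0,0,0,0,0.03,75],[0,0,0,0,0,0.05,75],[0,0,0,0,0,0.07,75],[0,0,0,0,0,0.09,75],[0,0,0,0,0,0.11,75],[0,0,0,-0.01,-0.01,0.13,75],[0,0,0,-0.03,-0.03,0.15,75],[0,0,0,-0.05,-0.05,0.16,75],[0,0,0,-0.07,-0.08,0.165,75],[0,0,0,-0.08,-0.1,0.165,75]],
  ],
)

```text
t: 13.05
tool_pos: [0.4878, 0.1146, 0.3732]
ee_rot: [2.272, -2.167, 0.007]
force: [-0.4, -0.0, 0.8]
gripper_width: 0.0603
```

Run:
```python
from cell import *
from h import *
s=state();print(s['t'],s['tool_pos'],s['force'],s['gripper_width'])
for n in("scene","top"):
    p=grab_frame(n)
    a=p["frame"][100:300,250:500] if n=="scene" else p["frame"][110:280,100:400]
    cv2.imwrite(f"pics/{n}9.png",cv2.resize(a,None,fx=2.6,fy=2.6)[:,:,::-1])
    W=cloud(p);hsv=cv2.cvtColor(p["frame"],cv2.COLOR_RGB2HSV)
    m=((hsv[...,0]<6)|(hsv[...,0]>174))&(hsv[...,1]>180)&(p["depth"]>0)&(W[...,1]>.1)
    q=W[m]
    if len(q)>30:
        z=np.percentile(q[:,2],97);t=q[q[:,2]>z-.004]
        print(n,len(q),z,cv2.minEnclosingCircle(t[:,:2].astype(np.float32)*1000))
```

```text
13.05 [0.48780367 0.11462096 0.37321244] [-0.38854004 -0.01487416  0.76166597] 0.06025451440300939
scene 641 0.05946050103239637 ((569.7599487304688, 213.74526977539062), 21.05585289001465)
```

View pics/scene9.png

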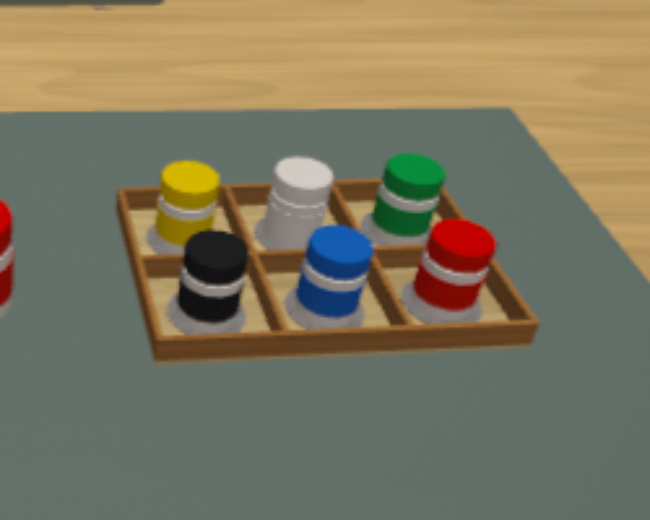

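View pics/top9.png

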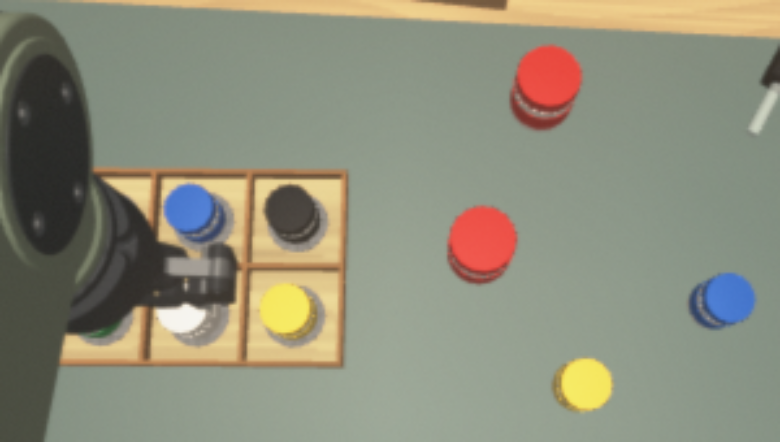

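The scene view shows the red pot upright on its dot in the last cell (crop 455,270), with its lid top at 59.5 mm, as expected. All the other pots stand as before. The arm is clear, so I'm handing in.

```bash
python3 -c "
from cell import *
print(job_done())"
```

```text
the job is handed in; nothing more can be done
None
```

The small red-lidded pot is now standing upright in the tray's last empty cell. I handed the job in at about 13 s on the robot's clock; no verdict is reported.

- **Touch:** The closed, empty fingertips touched the cell's bottom within about 2 mm of the middle. They held there for roughly 0.4 s at about 5 N.
- **Pick:** I gripped the smallest of the three red pots at 30 N and carried it to the cell. The other loose pots stayed where they were.
- **Place:** The pot touched down at about 5 N. I opened the fingers to 60 mm and rose clear before moving away.

**Last checks:** The scene camera put the pot at about (0.570, 0.214), within 2–3 mm of the cell's centre at (0.569, 0.216). Its lid top was at 59.5 mm against an expected 60 mm. In the same view it stood upright on its dot, and the other five tray pots stood as before. The arm hid that cell from the top camera, so its position rests on the scene camera alone.

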